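# Open the lever bin for gloved hands and ease it shut

### The arm

A 6-joint arm with a two-finger parallel gripper is mounted at the origin on the work surface. World frame = base frame: x ahead of the robot, y to its left, z up, the work surface at z = 0. Lengths are in m, angles in rad, forces in N, time in s.
With the tool pointing down it reaches from about 0.425 to 0.95 m from the base axis. Payload 3.5 kg.
Tool frame: the origin (TCP) lies on the mounting face of the last link; the fingertips stand 173 mm ahead of it and the grasp point (between the pads) lies 155 mm ahead of it; z points along the fingers, x is the direction in which the jaws open and shut, and the axes are right-handed (so a half turn about z gives the same grasp; the last joint's range is limited). The gripper opens to 85 mm and grips with 20 to 120 N. Pads are 22 mm wide; open, the fingers measure 114 mm over their backs; the gripper's body (76 mm by 85 mm) begins 54 mm behind the grasp point. The pads swing forward as they close: fully open they stand 13 mm farther back than shut.
Start: joints at [1.013, 0.286, 1.577, -0, 1.279, -0.15], TCP at [0.268, 0.62, 0.405] pointing down, gripper open.
Joint ranges: [-2.77, 2.77], [-0.9, 2.22], [0.21, 2.48], [-1.53, 4.67], [0.24, 2.81], [-2.84, 2.84]. Speed limits (rad/s): [2.79, 2.79, 3.14, 3.14, 3.14, 3.14].

### API

Orientations are given as a unit quaternion [x, y, z, w].
In Python, from plant import get_state, read_camera, sign_off gives the robot as it stands.
- The arm moves only by the shell command python3 -m jog 'ROWS' [FORCE]. ROWS is JSON, a list of rows, each an object of numbers: "grip": the closure, from 0 (fully open) to 1 (shut); "x", "y", "z": the shift along the tool's x, y, z in mm; "rx", "ry", "rz": the turn, a rotation vector about the tool's x, y, z in degrees. A call has 1 to 8 rows; each row shifts and turns the commanded pose from where the row before left it, along the tool's axes as they then stand; what a row does not reach is not made up. A row lasts 1/12 s, in which the tool goes at most 41.7 mm and 7.16 degrees, less where a joint would pass 70% of its speed; a pose out of reach is approached as far as the arm can. A call with a gripper value outside its range is refused whole. The fingers move at their own pace and stop on an object; FORCE is the grip in N (left out, the last holds). Time passes only in rows, so rows that do not move let the fingers close. It gives the time, the measured TCP pose, the force and the opening at its end, in the units of the state.
- get_state(): the state, without advancing time (a new reading comes with each control period).
- read_camera(name): name is "scene" or "top"; returns a dict with "frame" (420x560x3 uint8, red, green, blue), "intrinsics" (3x3 intrinsics, pixels), "R" (3x3) and "t" (3): a world point X has camera coordinates R X + t. Camera axes: x right, y down, z forward; pixel columns grow to the right and rows downward; lengths in m; the calibration is good to about 2 mm. A picture is of the moment at which its call begins. There is no depth.
- sign_off(): hands the job in, once; it reports no verdict.
The state is a dict: "time": time; "qpos": joint angles; "dq": joint speeds; "joint_efforts": joint torques, N m; "eef_pos": TCP position; "tcp_rot": TCP orientation; "contact_force": force on the tool from outside, world axes, zero at the start; "wrist_torque": the same for the moment, N m; "opening": opening from 0.0 (shut) to 1.0 (fully open).
Only numpy, scipy, OpenCV 4.12 (cv2) and the standard library are available. Lean on these libraries where they do the work, as an engineer would, in place of code of your own. Each camera call takes 0.05 s, during which the arm holds its last target.

### The job

The artist's gloves are dirty, so work the taller of the two lever bins for them: with the fingertips press its front lever all the way down so that the lid stands fully open, and keep it open for at least two seconds. Then let the lever up slowly all the way, so that the lid closes gently and does not slam, and move clear. Do not touch the lid, leave the other bin shut, and leave everything else standing where it is.

Things in the scene. Friction and masses are not known exactly. Their poses are not given: they have to be found in the camera images.
- tall_bin: Tall narrow bench-top metal bin, fixed to the table, 210 high with its lid shut, footprint 140 deep (own x) x 140 wide (own y). Origin at the centre of its underside; its front, with the lever, faces its own -x, roughly towards the robot.
- tall_bin_pad (a point): Centre of the upper face of the pad at the end of the tall bin's front lever; moves with the lever. Pad 40 long x 42 wide x 8 thick, about 102 above the table with the lever up and about 58 with it fully down.
- tall_bin_pivot (a point): The lever's hinge point (axis along the bin's own y) in the middle of the bin's front face, 80 above the table. The pad centre is 110 from it, on the bin's own -x side, 0.2 rad above level when up and 0.2 rad below level when down.
- tall_bin_lever (a joint): Lever angle: 0 = up (at rest), 0.4 rad = fully down at its stop. A spring and the lid's weight push it back up: about 3 to 4 N at the pad over the whole stroke.
- tall_bin_lid (a joint): Lid angle: 0 = shut, 1.04 rad = fully open. The lid is hinged at the rear top edge and linked inside the bin to the lever, always 2.6 times the lever angle; it does not stay open by itself, and slams if the lever is let go.
- low_bin: Low wide bench-top metal bin, fixed to the table, 120 high with its lid shut, footprint 140 deep (own x) x 190 wide (own y). Origin at the centre of its underside; its front, with the lever, faces its own -x, roughly towards the robot.
- low_bin_pad (a point): Centre of the upper face of the pad at the end of the low bin's front lever; moves with the lever. Pad 40 long x 42 wide x 8 thick, about 102 above the table with the lever up and about 58 with it fully down.
- low_bin_pivot (a point): The lever's hinge point (axis along the bin's own y) in the middle of the bin's front face, 80 above the table. The pad centre is 110 from it, on the bin's own -x side, 0.2 rad above level when up and 0.2 rad below level when down.
- low_bin_lever (a joint): Lever angle: 0 = up (at rest), 0.4 rad = fully down at its stop. A spring and the lid's weight push it back up: about 3 to 4 N at the pad over the whole stroke.
- low_bin_lid (a joint): Lid angle: 0 = shut, 1.04 rad = fully open. The lid is hinged at the rear top edge and linked inside the bin to the lever, always 2.6 times the lever angle; it does not stay open by itself, and slams if the lever is let go.
- ink_a: Small dropper ink bottle, 29 dia x 70 high, standing 75 to 85 mm to the left (+y of the tall bin's frame) of the tall bin's lever pad; origin at underside centre (sizes in mm). Leave alone.
- ink_b: Same kind of ink bottle, 29 dia x 70 high, between the two bins; origin at underside centre (sizes in mm). Leave alone.
- tape: Roll of paper tape lying flat, 76 outer dia x 25 high, nearer the robot than the bins; origin at underside centre (sizes in mm). Leave alone.
- pen: Tattoo pen machine lying on the table, about 135 long, 32 thick, along its own x; origin under its middle (sizes in mm). Leave alone.
- spray: Clear spray bottle, 72 dia x 188 high, to the left; origin at underside centre (sizes in mm). Leave alone.
- jar: Screw-top jar, 68 dia x 80 high, to the right; origin at underside centre (sizes in mm). Leave alone.
- bowl: Small steel bowl, 90 dia x 35 high, to the left in front; origin at underside centre (sizes in mm). Leave alone.
- gloves: Cardboard glove box, 230 x 120 x 70 high, far left; origin at underside centre (sizes in mm). Leave alone.

How it is judged:
On the way, in this order (a step that is already met when the one before it is completed fails the run):
1. the tall bin's lid is fully open and stays so for two seconds (value of joint tall_bin_lid above 0.9 rad), for 1.9 s.
2. the tall bin's lid is shut again (value of joint tall_bin_lid below 0.04 rad), for 0.2 s.
At the end, for the whole second after the job is handed in: The tall bin's lid is shut (within 0.04 rad) with its lever up (within 0.03 rad), the low bin is shut, and every loose thing is within 20 mm of where it stood (value of joint each of tall_bin_lid, low_bin_lid below 0.04 rad and value of joint tall_bin_lever below 0.03 rad and distance of each of ink_a, ink_b, tape, pen, spray, jar, bowl, gloves from where it was at the start of the episode below 0.02 m); the robot touches nothing.
It fails at once if the tall bin's lid slams: it closes faster than 4 rad/s (a lid let go goes well beyond; easing it down over a second or more stays well below) (velocity of joint tall_bin_lid below -4 rad/s).
It fails at once if the low bin's lid is opened (value of joint low_bin_lid above 0.15 rad).
It fails at once if the tall bin's lid is touched or lifted directly (contact force between any of the fingers, the arm and tall_bin_lid above 0.5 N).
It fails at once if a loose thing is pushed, lifted or knocked over (distance of any of ink_a, ink_b, tape, pen, spray, jar, bowl, gloves from where it was at the start of the episode above 0.02 m or angle between any of ink_a, ink_b, tape, pen, spray, jar, bowl, gloves's own z axis and vertical above 0.4 rad).
It also fails if it takes over 42 s, if anything falls off the work surface, if the arm or the gripper's body presses on something with over 40 N, if the wrist force passes 120 N, or if a joint passes its speed limit or range.

## Working session

There is one attempt and no reset: what is moved stays moved. The work goes in short steps, Python scripts to look and compute and a shell command to move; the robot and the scene stay as the last step left them, time stands still between calls to the robot, and variables do not carry over. Pictures are saved under pics/ and viewed, and the job is handed in when it is done.

```bash
mkdir -p pics
python3 - <<'E'
from plant import *
import cv2
s=get_state();print(s)
for n in("scene","top"):
    c=read_camera(n);cv2.imwrite(f"pics/{n}0.png",c["frame"][:,:,::-1]);print(n,c["intrinsics"],c["R"],c["t"])
E
```

```text
{'time': 0.0, 'qpos': array([ 1.01300555e+00,  2.87179268e-01,  1.57817153e+00, -2.37132272e-05,
        1.27860690e+00, -1.49984099e-01]), 'dq': array([-0.00137746, -0.00130999,  0.00064799, -0.0017731 ,  0.00059678,
       -0.00138879]), 'joint_efforts': array([ 1.47620362e-04, -4.05985951e+01, -2.92621887e+01, -1.18879220e-04,
        5.95646459e-03, -2.82395440e-07]), 'eef_pos': array([0.26753298, 0.61944498, 0.40334059]), 'tcp_rot': array([ 8.35640049e-01,  5.49276169e-01, -1.06937878e-03,  5.04891708e-04]), 'contact_force': array([0.54036995, 0.67659988, 0.26672067]), 'wrist_torque': array([0.00750225, 0.04871835, 0.0041112 ]), 'opening': 0.9982724661882988}
scene [[494.92014518   0.         269.40837991]
 [  0.         494.92014518 208.2250898 ]
 [  0.           0.           1.        ]] [[ 0.29280572  0.9559476  -0.02071239]
 [ 0.63395032 -0.21030345 -0.74423077]
 [-0.71580151  0.2047844  -0.66760134]] [-0.24903405 -0.21558502  1.95988004]
top [[544.03253983   0.         278.34498152]
 [  0.         544.03253983 206.76157529]
 [  0.           0.           1.        ]] [[-1.30185535e-03 -9.99990012e-01  4.27553743e-03]
 [-9.90078626e-01  6.88178388e-04 -1.40512778e-01]
 [ 1.40508432e-01 -4.41604553e-03 -9.90069633e-01]] [0.07872199 0.56775227 2.03597658]
```

View pics/scene0.png

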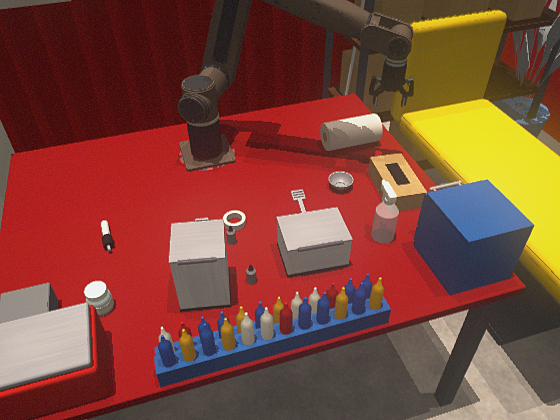

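View pics/top0.png

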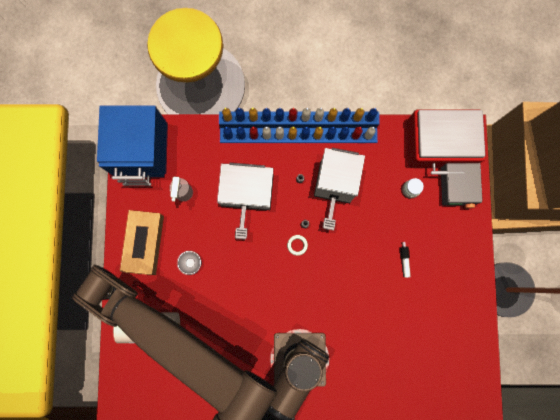

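The scene view shows the tall bin at about (200,265) and the low bin at (313,240). In the top view the tall bin's lid is at (340,175), with its lever pad at (329,225), ink_a at (305,224) and the tape at (298,245). I'll enlarge that area.

Run:
```python
import cv2
f=cv2.imread("pics/top0.png")[140:260,270:390]
cv2.imwrite("pics/c1.png",cv2.resize(f,(600,600),interpolation=cv2.INTER_CUBIC))
```

```text
(no output)
```

View pics/c1.png

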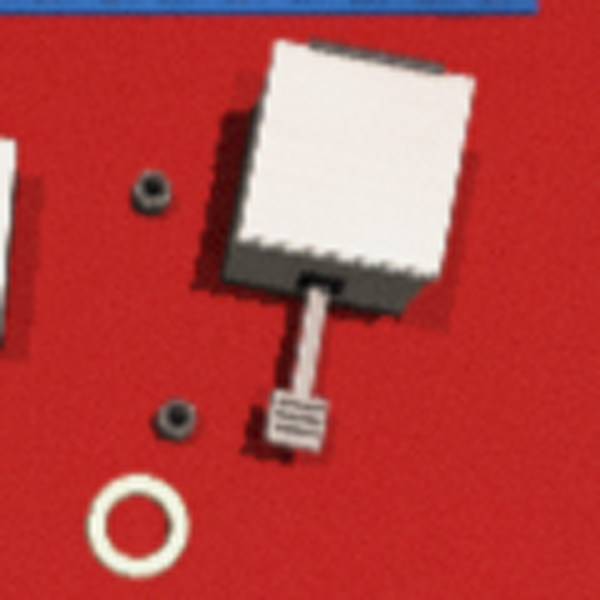

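In the enlarged crop (5x, offset 270,140), the pad centre is at (297,420). The lid corners are at (275,40), (475,77), (438,277) and (238,242). ink_a's cap is at (177,416), ink_b's at (152,190), and the tape at (138,525).

```bash
cat > h.py <<'E'
from plant import *
import numpy as np
from scipy.spatial.transform import Rotation as Ro
def bp(c,u,v,z):
    d=c["R"].T@np.linalg.solve(c["intrinsics"],[u,v,1]);o=-c["R"].T@c["t"]
    return o+d*(z-o[2])/d[2]
E
python3 - <<'E'
from h import *
c=read_camera("top")
def p(u,v,z): return bp(c,270+(u-2)/5,140+(v-2)/5,z)
np.set_printoptions(precision=4,suppress=True)
L=np.array([p(*q,.21) for q in[(275,40),(475,77),(438,277),(238,242)]]);print(L, np.linalg.norm(np.diff(L,axis=0),axis=1))
ce=L.mean(0);ax=(L[0]+L[1]-L[2]-L[3]);ax/=np.linalg.norm(ax);yaw=np.arctan2(ax[1],ax[0])
print("bin",ce,"yaw",np.degrees(yaw))
pad=p(297,420,.102);print("pad",pad)
e=np.array([np.cos(yaw),np.sin(yaw)]);l=np.array([-e[1],e[0]]);d=pad[:2]-ce[:2];print("pad in bin",d@e,d@l,"expected",-70-110*np.cos(.2))
for n,u,v,z in(("inka",177,416,.07),("inkb",152,190,.07),("tape",138,525,.025)):
    q=p(u,v,z);d=q[:2]-pad[:2];print(n,q,d@e,d@l)
# scene check
s=read_camera("scene")
for n,P in(("pad",pad),("bin",ce),("L0",L[0]),("L2",L[2])):
    w=s["R"]@P+s["t"];print(n,(s["intrinsics"]@w/w[2])[:2])
E
python3 - <<'E'
import cv2
f=cv2.imread("pics/scene0.png")[180:320,150:290]
cv2.imwrite("pics/c2.png",cv2.resize(f,(560,560),interpolation=cv2.INTER_CUBIC))
E
```

```text
[[ 0.7561 -0.0859  0.21  ]
 [ 0.7291 -0.2276  0.21  ]
 [ 0.5852 -0.1982  0.21  ]
 [ 0.6103 -0.0579  0.21  ]] [0.1443 0.1468 0.1425]
bin [ 0.6702 -0.1424  0.21  ] yaw -11.20586069899143
pad [ 0.4962 -0.1082  0.102 ]
pad in bin -0.17728630482092853 -0.0002855223642776879 expected -177.80732356253657
inka [ 0.5028 -0.0215  0.07  ] -0.01036161305134107 0.08636820743554995
inkb [ 0.6751 -0.0039  0.07  ] 0.15523521310099034 0.1370562769185044
tape [0.4244 0.0065 0.025 ] -0.09270226541601627 0.09856216582480029
pad [201.0153 223.2012]
bin [196.4445 239.5325]
L0 [224.6327 257.4843]
L2 [170.6372 223.0736]
```

View pics/c2.png

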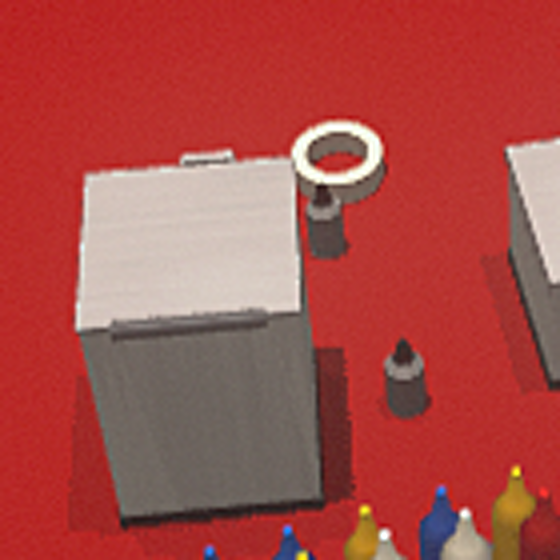

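Measurements agree: the lid sides come out 142–147 (140 expected), the pad is 177.3 from the bin centre (177.8 expected), and ink_a is 86 to the pad's left (75–85 given). The pad is at (0.496, -0.108, 0.102), with bin yaw -11.2°. Next I'll close the gripper and travel there at the present height. The world shift (0.228, -0.727) is about tool x -577, y +497.

```bash
python3 -m jog '[{"grip":1,"x":-10,"y":9},{"grip":1,"x":-20,"y":17},{"grip":1,"x":-28,"y":24},{"grip":1,"x":-28,"y":24},{"grip":1,"x":-28,"y":24},{"grip":1,"x":-28,"y":24},{"grip":1,"x":-28,"y":24},{"grip":1,"x":-28,"y":24}]' 40
python3 -m jog '[{"grip":1,"x":-28,"y":24},{"grip":1,"x":-28,"y":24},{"grip":1,"x":-28,"y":24},{"grip":1,"x":-28,"y":24},{"grip":1,"x":-28,"y":24},{"grip":1,"x":-28,"y":24},{"grip":1,"x":-28,"y":24},{"grip":1,"x":-28,"y":24}]'
python3 -m jog '[{"grip":1,"x":-28,"y":24},{"grip":1,"x":-28,"y":24},{"grip":1,"x":-28,"y":24},{"grip":1,"x":-20,"y":17},{"grip":1,"x":-10,"y":9},{"grip":1},{"grip":1},{"grip":1}]'
cat > st.py <<'E'
from h import *
s=get_state();R=Ro.from_quat(s["tcp_rot"]).as_matrix();tip=s["eef_pos"]+R[:,2]*.173
print(s["time"],"tip",tip.round(4),"tool x yaw",np.degrees(np.arctan2(R[1,0],R[0,0])),"F",s["contact_force"].round(2),"op",s["opening"])
t=np.array([.4962,-.1082,.102]);print("to pad, tool axes mm",(R.T@(t-tip)*1000).round(1),R[:,2].round(3))
E
python3 st.py
```

```text
0.2 tip [0.2674 0.6193 0.2308] tool x yaw 66.63542754848676 F [ 0.45  0.46 -0.77] op 0.9984302509379283
to pad, tool axes mm [-576.9  498.5  129.6] [-0.001 -0.001 -1.   ]$[0]: bad value
$[0]: bad value
$[0]: bad value
```

```bash
python3 -m jog '[{"grip":1.0,"x":-10.0,"y":9.0,"z":0.0,"rx":0.0,"ry":0.0,"rz":0.0}]' 40; python3 -m jog --help; python3 st.py
```

```text
time: 0.28
eef_pos: [0.2713, 0.6077, 0.4041]
tcp_rot: [0.835, 0.55, -0.0, -0.0]
contact_force: [0.7, -0.9, -0.4]
opening: 0.884
0.2833 tip [0.2712 0.6078 0.2311] tool x yaw 66.71758111155124 F [ 0.68 -0.92 -0.42] op 0.8842422624436006
to pad, tool axes mm [-568.7  489.8  128.7] [-0.001  0.    -1.   ]invalid input: not JSON, or not a number
```

Every row needs all seven keys.

```bash
python3 -m jog '[{"grip":1,"x":-20,"y":17,"z":0,"rx":0,"ry":0,"rz":0},{"grip":1,"x":-28,"y":24,"z":0,"rx":0,"ry":0,"rz":0},{"grip":1,"x":-28,"y":24,"z":0,"rx":0,"ry":0,"rz":0},{"grip":1,"x":-28,"y":24,"z":0,"rx":0,"ry":0,"rz":0},{"grip":1,"x":-28,"y":24,"z":0,"rx":0,"ry":0,"rz":0},{"grip":1,"x":-28,"y":24,"z":0,"rx":0,"ry":0,"rz":0},{"grip":1,"x":-28,"y":24,"z":0,"rx":0,"ry":0,"rz":0},{"grip":1,"x":-28,"y":24,"z":0,"rx":0,"ry":0,"rz":0}]'
python3 st.py
python3 -m jog '[{"grip":1,"x":-28,"y":24,"z":0,"rx":0,"ry":0,"rz":0},{"grip":1,"x":-28,"y":24,"z":0,"rx":0,"ry":0,"rz":0},{"grip":1,"x":-28,"y":24,"z":0,"rx":0,"ry":0,"rz":0},{"grip":1,"x":-28,"y":24,"z":0,"rx":0,"ry":0,"rz":0},{"grip":1,"x":-28,"y":24,"z":0,"rx":0,"ry":0,"rz":0},{"grip":1,"x":-28,"y":24,"z":0,"rx":0,"ry":0,"rz":0},{"grip":1,"x":-28,"y":24,"z":0,"rx":0,"ry":0,"rz":0},{"grip":1,"x":-20,"y":17,"z":0,"rx":0,"ry":0,"rz":0}]'
python3 st.py
```

```text
time: 0.95
eef_pos: [0.3561, 0.3335, 0.4046]
tcp_rot: [0.835, 0.549, 0.0, 0.0]
contact_force: [0.1, -0.3, -0.5]
opening: -0.0
0.95 tip [0.3561 0.3335 0.2316] tool x yaw 66.6646729450795 F [ 0.15 -0.26 -0.52] op -0.00014351460886926352
to pad, tool axes mm [-350.1  303.6  129.6] [ 0. -0. -1.]
time: 1.62
eef_pos: [0.4405, 0.0611, 0.4049]
tcp_rot: [0.836, 0.549, 0.0, 0.0]
contact_force: [1.0, 0.4, -0.8]
opening: -0.001
1.6167 tip [0.4406 0.061  0.2319] tool x yaw 66.54344625480924 F [ 0.96  0.35 -0.76] op -0.000604366790782151
to pad, tool axes mm [-133.1  118.2  130. ] [ 0.001 -0.001 -1.   ]
```

```bash
python3 -m jog '[{"grip":1,"x":-28,"y":25,"z":0,"rx":0,"ry":0,"rz":0},{"grip":1,"x":-28,"y":25,"z":0,"rx":0,"ry":0,"rz":0},{"grip":1,"x":-28,"y":25,"z":0,"rx":0,"ry":0,"rz":0},{"grip":1,"x":-28,"y":25,"z":0,"rx":0,"ry":0,"rz":0},{"grip":1,"x":-20,"y":16,"z":0,"rx":0,"ry":0,"rz":0},{"grip":1,"x":0,"y":0,"z":0,"rx":0,"ry":0,"rz":-6},{"grip":1,"x":0,"y":0,"z":0,"rx":0,"ry":0,"rz":-6},{"grip":1,"x":0,"y":0,"z":0,"rx":0,"ry":0,"rz":0}]'
python3 st.py
python3 - <<'E'
from h import *
import cv2
for n in("scene","top"):
    cv2.imwrite(f"pics/{n}1.png",read_camera(n)["frame"][:,:,::-1])
a=cv2.imread("pics/scene1.png")[150:310,120:280];b=cv2.imread("pics/top1.png")[130:290,230:390]
cv2.imwrite("pics/m1.png",cv2.resize(np.hstack([a,b]),(800,400),interpolation=cv2.INTER_CUBIC))
E
```

```text
time: 2.28
eef_pos: [0.4944, -0.1043, 0.4044]
tcp_rot: [0.774, 0.634, -0.0, -0.0]
contact_force: [-0.3, 0.1, -0.4]
opening: -0.0
2.2833 tip [ 0.4943 -0.1043  0.2314] tool x yaw 78.6556370633084 F [-0.27  0.09 -0.43] op -8.360202197933935e-05
to pad, tool axes mm [ -3.5   2.7 129.4] [-0.001  0.    -1.   ]
```

View pics/m1.png

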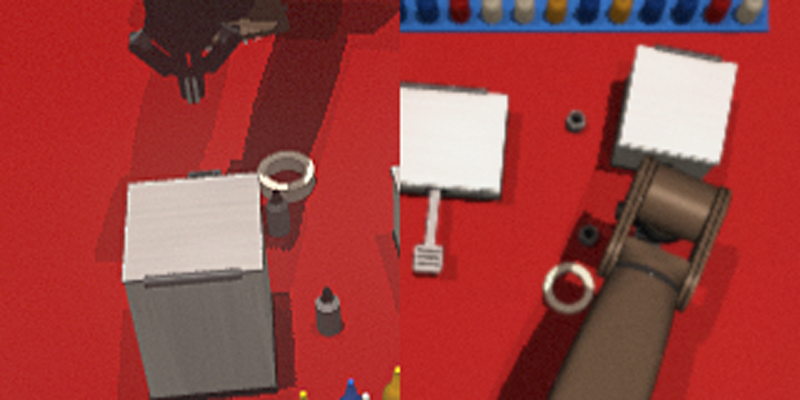

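The tip stands over the pad, with nothing near it. In the left half the fingers are at (192,95), closed, and in the right half the wrist is over the pad with ink_a clear at (588,235). Now I'll come down close to the pad.

```bash
python3 -m jog '[{"grip":1,"x":-3.5,"y":2,"z":10,"rx":0,"ry":0,"rz":0},{"grip":1,"x":0,"y":0,"z":25,"rx":0,"ry":0,"rz":0},{"grip":1,"x":0,"y":0,"z":30,"rx":0,"ry":0,"rz":0},{"grip":1,"x":0,"y":0,"z":25,"rx":0,"ry":0,"rz":0},{"grip":1,"x":0,"y":0,"z":15,"rx":0,"ry":0,"rz":0},{"grip":1,"x":0,"y":0,"z":8,"rx":0,"ry":0,"rz":0},{"grip":1,"x":0,"y":0,"z":4,"rx":0,"ry":0,"rz":0},{"grip":1,"x":0,"y":0,"z":0,"rx":0,"ry":0,"rz":0}]'
python3 st.py
python3 - <<'E'
from h import *
import cv2
for n in("scene","top"):
    cv2.imwrite(f"pics/{n}2.png",read_camera(n)["frame"][:,:,::-1])
a=cv2.imread("pics/scene2.png")[130:290,120:280];b=cv2.imread("pics/top2.png")[130:290,230:390]
cv2.imwrite("pics/m2.png",cv2.resize(np.hstack([a,b]),(800,400),interpolation=cv2.INTER_CUBIC))
E
```

```text
time: 3.05
eef_pos: [0.4956, -0.1072, 0.287]
tcp_rot: [0.774, 0.634, -0.0, -0.0]
contact_force: [-0.4, -0.2, -0.4]
opening: 0.003
3.05 tip [ 0.4954 -0.1072  0.114 ] tool x yaw 78.6252230451571 F [-0.39 -0.16 -0.41] op 0.0025296586155067638
to pad, tool axes mm [-0.9  1.  12. ] [-0.001  0.    -1.   ]
```

View pics/m2.png

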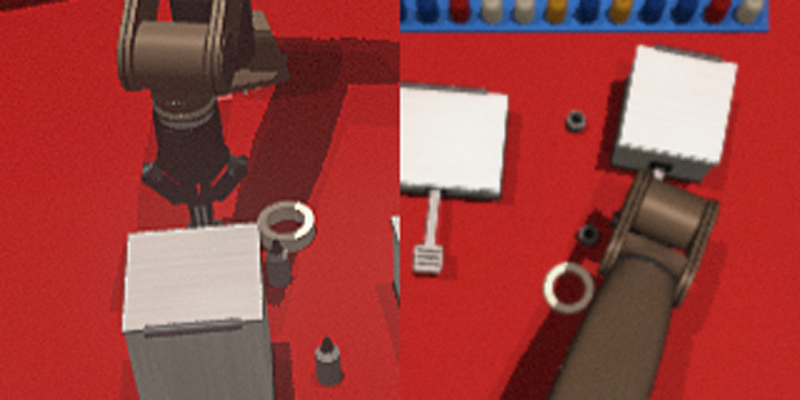

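The fingertips are behind the lid's front edge at (203,215) in the left half, lined up with the lever and clear of ink_a at (277,265). Now I'll press slowly.

```bash
python3 -m jog '[{"grip":1,"x":0,"y":0,"z":4,"rx":0,"ry":0,"rz":0},{"grip":1,"x":0,"y":0,"z":4,"rx":0,"ry":0,"rz":0},{"grip":1,"x":0,"y":0,"z":3,"rx":0,"ry":0,"rz":0},{"grip":1,"x":0,"y":0,"z":3,"rx":0,"ry":0,"rz":0},{"grip":1,"x":0,"y":0,"z":3,"rx":0,"ry":0,"rz":0},{"grip":1,"x":0,"y":0,"z":3,"rx":0,"ry":0,"rz":0},{"grip":1,"x":0,"y":0,"z":3,"rx":0,"ry":0,"rz":0},{"grip":1,"x":0,"y":0,"z":3,"rx":0,"ry":0,"rz":0}]'
python3 st.py
python3 -m jog '[{"grip":1,"x":0,"y":0,"z":3,"rx":0,"ry":0,"rz":0},{"grip":1,"x":0,"y":0,"z":3,"rx":0,"ry":0,"rz":0},{"grip":1,"x":0,"y":0,"z":3,"rx":0,"ry":0,"rz":0},{"grip":1,"x":0,"y":0,"z":3,"rx":0,"ry":0,"rz":0},{"grip":1,"x":0,"y":0,"z":3,"rx":0,"ry":0,"rz":0},{"grip":1,"x":0,"y":0,"z":3,"rx":0,"ry":0,"rz":0},{"grip":1,"x":0,"y":0,"z":3,"rx":0,"ry":0,"rz":0},{"grip":1,"x":0,"y":0,"z":3,"rx":0,"ry":0,"rz":0}]'
python3 st.py
python3 - <<'E'
from h import *
import cv2
for n in("scene","top"):
    cv2.imwrite(f"pics/{n}3.png",read_camera(n)["frame"][:,:,::-1])
a=cv2.imread("pics/scene3.png")[130:290,120:280];b=cv2.imread("pics/top3.png")[130:290,230:390]
cv2.imwrite("pics/m3.png",cv2.resize(np.hstack([a,b]),(800,400),interpolation=cv2.INTER_CUBIC))
E
```

```text
time: 3.82
eef_pos: [0.4956, -0.1074, 0.2615]
tcp_rot: [0.774, 0.634, -0.0, -0.0]
contact_force: [-2.0, 1.2, 3.6]
opening: -0.0
3.8167 tip [ 0.4955 -0.1074  0.0885] tool x yaw 78.64157225991815 F [-1.97  1.16  3.63] op -0.0003458094498218972
to pad, tool axes mm [ -0.7   0.8 -13.5] [-0.001  0.    -1.   ]
time: 4.48
eef_pos: [0.4962, -0.1075, 0.2378]
tcp_rot: [0.774, 0.634, 0.001, 0.001]
contact_force: [1.0, 0.2, 4.4]
opening: 0.001
4.4833 tip [ 0.4966 -0.1076  0.0648] tool x yaw 78.62351534876157 F [1.01 0.23 4.37] op 0.0005228673728608571
to pad, tool axes mm [ -0.7  -0.2 -37.2] [ 0.002 -0.001 -1.   ]
```

View pics/m3.png

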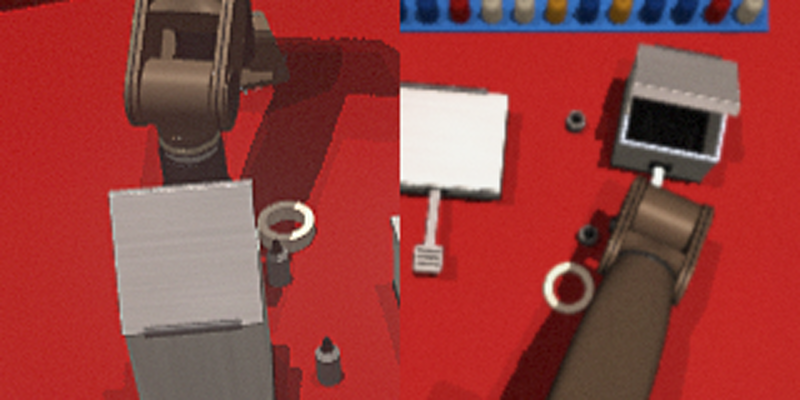

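The lid is mostly open (opening visible at (670,120) in the right half) and the force is 4.4 N. I'll press on to the stop, which the force should show.

```bash
python3 -m jog '[{"grip":1,"x":0,"y":0,"z":2,"rx":0,"ry":0,"rz":0},{"grip":1,"x":0,"y":0,"z":2,"rx":0,"ry":0,"rz":0},{"grip":1,"x":0,"y":0,"z":0,"rx":0,"ry":0,"rz":0}]'
python3 st.py
python3 -m jog '[{"grip":1,"x":0,"y":0,"z":1,"rx":0,"ry":0,"rz":0},{"grip":1,"x":0,"y":0,"z":1,"rx":0,"ry":0,"rz":0},{"grip":1,"x":0,"y":0,"z":0,"rx":0,"ry":0,"rz":0}]'
python3 st.py
```

```text
time: 4.83
eef_pos: [0.496, -0.1076, 0.2338]
tcp_rot: [0.774, 0.634, 0.0, 0.001]
contact_force: [2.5, -0.6, 3.7]
opening: 0.0
4.8333 tip [ 0.4963 -0.1077  0.0608] tool x yaw 78.630723502184 F [ 2.48 -0.6   3.67] op 0.0004784481490537903
to pad, tool axes mm [ -0.6   0.1 -41.2] [ 0.002 -0.001 -1.   ]
time: 5.08
eef_pos: [0.4962, -0.1076, 0.2326]
tcp_rot: [0.774, 0.634, 0.0, 0.001]
contact_force: [1.2, 0.6, 4.8]
opening: 0.001
5.0833 tip [ 0.4964 -0.1077  0.0596] tool x yaw 78.63176329569225 F [1.17 0.61 4.84] op 0.0009297529832641228
to pad, tool axes mm [ -0.5  -0.1 -42.4] [ 0.001 -0.001 -1.   ]
```

```bash
python3 -m jog '[{"grip":1,"x":0,"y":0,"z":1,"rx":0,"ry":0,"rz":0},{"grip":1,"x":0,"y":0,"z":1,"rx":0,"ry":0,"rz":0},{"grip":1,"x":0,"y":0,"z":0,"rx":0,"ry":0,"rz":0}]'
python3 st.py
python3 -m jog '[{"grip":1,"x":0,"y":0,"z":1,"rx":0,"ry":0,"rz":0},{"grip":1,"x":0,"y":0,"z":0,"rx":0,"ry":0,"rz":0}]'
python3 st.py
python3 - <<'E'
from h import *
import cv2
for n in("scene","top"):
    cv2.imwrite(f"pics/{n}4.png",read_camera(n)["frame"][:,:,::-1])
a=cv2.imread("pics/scene4.png")[130:290,120:280];b=cv2.imread("pics/top4.png")[130:290,230:390]
cv2.imwrite("pics/m4.png",cv2.resize(np.hstack([a,b]),(800,400),interpolation=cv2.INTER_CUBIC))
E
```

```text
time: 5.33
eef_pos: [0.4965, -0.1077, 0.2324]
tcp_rot: [0.774, 0.634, -0.0, 0.0]
contact_force: [-4.6, 2.1, 16.2]
opening: -0.002
5.3333 tip [ 0.4966 -0.1078  0.0594] tool x yaw 78.65572545794107 F [-4.61  2.09 16.2 ] op -0.001672288560515657
to pad, tool axes mm [ -0.5  -0.3 -42.6] [ 0. -0. -1.]
time: 5.5
eef_pos: [0.4967, -0.1077, 0.2323]
tcp_rot: [0.773, 0.634, -0.0, -0.0]
contact_force: [-7.2, 2.4, 22.5]
opening: -0.001
5.5 tip [ 0.4966 -0.1078  0.0593] tool x yaw 78.66342003028147 F [-7.23  2.38 22.48] op -0.00064698570261069
to pad, tool axes mm [ -0.5  -0.3 -42.7] [-0. -0. -1.]
```

View pics/m4.png

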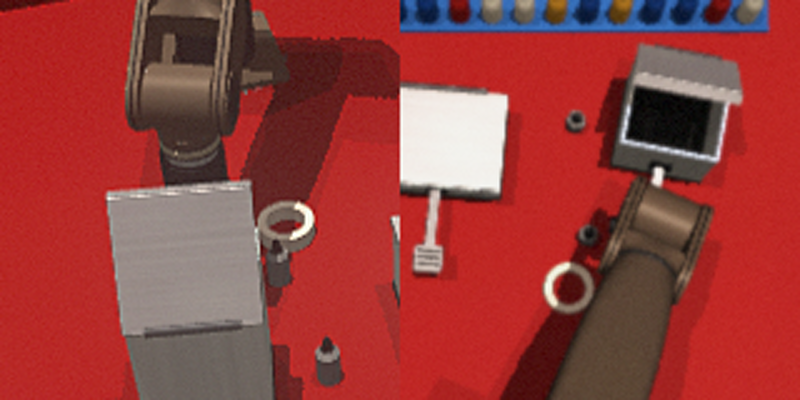

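The lever is on its stop: the force jumped to 22 N with no further travel, at tip z 0.059 as expected. The lid is fully open. Now I'll hold for about 2.7 s.

```bash
python3 -m jog '[{"grip":1,"x":0,"y":0,"z":0,"rx":0,"ry":0,"rz":0},{"grip":1,"x":0,"y":0,"z":0,"rx":0,"ry":0,"rz":0},{"grip":1,"x":0,"y":0,"z":0,"rx":0,"ry":0,"rz":0},{"grip":1,"x":0,"y":0,"z":0,"rx":0,"ry":0,"rz":0},{"grip":1,"x":0,"y":0,"z":0,"rx":0,"ry":0,"rz":0},{"grip":1,"x":0,"y":0,"z":0,"rx":0,"ry":0,"rz":0},{"grip":1,"x":0,"y":0,"z":0,"rx":0,"ry":0,"rz":0},{"grip":1,"x":0,"y":0,"z":0,"rx":0,"ry":0,"rz":0}]'
python3 -m jog '[{"grip":1,"x":0,"y":0,"z":0,"rx":0,"ry":0,"rz":0},{"grip":1,"x":0,"y":0,"z":0,"rx":0,"ry":0,"rz":0},{"grip":1,"x":0,"y":0,"z":0,"rx":0,"ry":0,"rz":0},{"grip":1,"x":0,"y":0,"z":0,"rx":0,"ry":0,"rz":0},{"grip":1,"x":0,"y":0,"z":0,"rx":0,"ry":0,"rz":0},{"grip":1,"x":0,"y":0,"z":0,"rx":0,"ry":0,"rz":0},{"grip":1,"x":0,"y":0,"z":0,"rx":0,"ry":0,"rz":0},{"grip":1,"x":0,"y":0,"z":0,"rx":0,"ry":0,"rz":0}]'
python3 -m jog '[{"grip":1,"x":0,"y":0,"z":0,"rx":0,"ry":0,"rz":0},{"grip":1,"x":0,"y":0,"z":0,"rx":0,"ry":0,"rz":0},{"grip":1,"x":0,"y":0,"z":0,"rx":0,"ry":0,"rz":0},{"grip":1,"x":0,"y":0,"z":0,"rx":0,"ry":0,"rz":0},{"grip":1,"x":0,"y":0,"z":0,"rx":0,"ry":0,"rz":0},{"grip":1,"x":0,"y":0,"z":0,"rx":0,"ry":0,"rz":0},{"grip":1,"x":0,"y":0,"z":0,"rx":0,"ry":0,"rz":0},{"grip":1,"x":0,"y":0,"z":0,"rx":0,"ry":0,"rz":0}]'
python3 -m jog '[{"grip":1,"x":0,"y":0,"z":0,"rx":0,"ry":0,"rz":0},{"grip":1,"x":0,"y":0,"z":0,"rx":0,"ry":0,"rz":0},{"grip":1,"x":0,"y":0,"z":0,"rx":0,"ry":0,"rz":0},{"grip":1,"x":0,"y":0,"z":0,"rx":0,"ry":0,"rz":0},{"grip":1,"x":0,"y":0,"z":0,"rx":0,"ry":0,"rz":0},{"grip":1,"x":0,"y":0,"z":0,"rx":0,"ry":0,"rz":0},{"grip":1,"x":0,"y":0,"z":0,"rx":0,"ry":0,"rz":0},{"grip":1,"x":0,"y":0,"z":0,"rx":0,"ry":0,"rz":0}]'
python3 st.py
```

```text
time: 6.27
eef_pos: [0.4966, -0.1077, 0.2323]
tcp_rot: [0.773, 0.634, -0.0, 0.0]
contact_force: [-6.7, 1.7, 21.9]
opening: -0.001
time: 6.93
eef_pos: [0.4966, -0.1077, 0.2323]
tcp_rot: [0.773, 0.634, -0.0, 0.0]
contact_force: [-6.3, 3.5, 22.5]
opening: -0.0
time: 7.6
eef_pos: [0.4966, -0.1077, 0.2323]
tcp_rot: [0.773, 0.634, -0.0, 0.0]
contact_force: [-6.3, 3.0, 21.2]
opening: -0.0
time: 8.27
eef_pos: [0.4966, -0.1077, 0.2323]
tcp_rot: [0.773, 0.634, -0.0, 0.0]
contact_force: [-6.3, 3.7, 21.7]
opening: 0.001
8.2667 tip [ 0.4966 -0.1078  0.0593] tool x yaw 78.6635325162784 F [-6.34  3.71 21.69] op 0.0013681457903629778
to pad, tool axes mm [ -0.5  -0.3 -42.7] [-0. -0. -1.]
```

Held 2.7 s. Now I'll ease the lever up at about 18 mm/s, which is about 0.43 rad/s at the lid.

```bash
python3 -m jog '[{"grip":1,"x":0,"y":0,"z":-1.5,"rx":0,"ry":0,"rz":0},{"grip":1,"x":0,"y":0,"z":-1.5,"rx":0,"ry":0,"rz":0},{"grip":1,"x":0,"y":0,"z":-1.5,"rx":0,"ry":0,"rz":0},{"grip":1,"x":0,"y":0,"z":-1.5,"rx":0,"ry":0,"rz":0},{"grip":1,"x":0,"y":0,"z":-1.5,"rx":0,"ry":0,"rz":0},{"grip":1,"x":0,"y":0,"z":-1.5,"rx":0,"ry":0,"rz":0},{"grip":1,"x":0,"y":0,"z":-1.5,"rx":0,"ry":0,"rz":0},{"grip":1,"x":0,"y":0,"z":-1.5,"rx":0,"ry":0,"rz":0}]'
python3 -m jog '[{"grip":1,"x":0,"y":0,"z":-1.5,"rx":0,"ry":0,"rz":0},{"grip":1,"x":0,"y":0,"z":-1.5,"rx":0,"ry":0,"rz":0},{"grip":1,"x":0,"y":0,"z":-1.5,"rx":0,"ry":0,"rz":0},{"grip":1,"x":0,"y":0,"z":-1.5,"rx":0,"ry":0,"rz":0},{"grip":1,"x":0,"y":0,"z":-1.5,"rx":0,"ry":0,"rz":0},{"grip":1,"x":0,"y":0,"z":-1.5,"rx":0,"ry":0,"rz":0},{"grip":1,"x":0,"y":0,"z":-1.5,"rx":0,"ry":0,"rz":0},{"grip":1,"x":0,"y":0,"z":-1.5,"rx":0,"ry":0,"rz":0}]'
python3 -m jog '[{"grip":1,"x":0,"y":0,"z":-1.5,"rx":0,"ry":0,"rz":0},{"grip":1,"x":0,"y":0,"z":-1.5,"rx":0,"ry":0,"rz":0},{"grip":1,"x":0,"y":0,"z":-1.5,"rx":0,"ry":0,"rz":0},{"grip":1,"x":0,"y":0,"z":-1.5,"rx":0,"ry":0,"rz":0},{"grip":1,"x":0,"y":0,"z":-1.5,"rx":0,"ry":0,"rz":0},{"grip":1,"x":0,"y":0,"z":-1.5,"rx":0,"ry":0,"rz":0},{"grip":1,"x":0,"y":0,"z":-1.5,"rx":0,"ry":0,"rz":0},{"grip":1,"x":0,"y":0,"z":-1.5,"rx":0,"ry":0,"rz":0}]'
python3 -m jog '[{"grip":1,"x":0,"y":0,"z":-1.5,"rx":0,"ry":0,"rz":0},{"grip":1,"x":0,"y":0,"z":-1.5,"rx":0,"ry":0,"rz":0},{"grip":1,"x":0,"y":0,"z":-1.5,"rx":0,"ry":0,"rz":0},{"grip":1,"x":0,"y":0,"z":-1.5,"rx":0,"ry":0,"rz":0},{"grip":1,"x":0,"y":0,"z":-1.5,"rx":0,"ry":0,"rz":0},{"grip":1,"x":0,"y":0,"z":-1.5,"rx":0,"ry":0,"rz":0},{"grip":1,"x":0,"y":0,"z":-1.5,"rx":0,"ry":0,"rz":0},{"grip":1,"x":0,"y":0,"z":-1.5,"rx":0,"ry":0,"rz":0}]'
python3 st.py
```

```text
time: 8.93
eef_pos: [0.4954, -0.1074, 0.2405]
tcp_rot: [0.774, 0.634, -0.001, -0.001]
contact_force: [-0.6, -0.7, 2.8]
opening: 0.003
time: 9.6
eef_pos: [0.4956, -0.1072, 0.2527]
tcp_rot: [0.774, 0.634, -0.0, -0.0]
contact_force: [-2.9, -0.1, 3.5]
opening: -0.0
time: 10.27
eef_pos: [0.4959, -0.1074, 0.2651]
tcp_rot: [0.774, 0.634, 0.001, 0.0]
contact_force: [-0.4, 1.8, 3.5]
opening: -0.001
time: 10.93
eef_pos: [0.4959, -0.1077, 0.2771]
tcp_rot: [0.774, 0.634, 0.0, 0.001]
contact_force: [2.2, -1.1, 2.6]
opening: -0.002
10.9333 tip [ 0.496  -0.1079  0.1041] tool x yaw 78.64311207419428 F [ 2.16 -1.05  2.6 ] op -0.0015236412750548266
to pad, tool axes mm [-0.3  0.2  2.1] [ 0.001 -0.001 -1.   ]
```

Close to the top but still some contact force, so I'll keep going slowly, then lift clear.

```bash
python3 -m jog '[{"grip":1,"x":0,"y":0,"z":-1,"rx":0,"ry":0,"rz":0},{"grip":1,"x":0,"y":0,"z":-1,"rx":0,"ry":0,"rz":0},{"grip":1,"x":0,"y":0,"z":-1,"rx":0,"ry":0,"rz":0},{"grip":1,"x":0,"y":0,"z":-1,"rx":0,"ry":0,"rz":0},{"grip":1,"x":0,"y":0,"z":-1,"rx":0,"ry":0,"rz":0},{"grip":1,"x":0,"y":0,"z":-1,"rx":0,"ry":0,"rz":0},{"grip":1,"x":0,"y":0,"z":-1,"rx":0,"ry":0,"rz":0},{"grip":1,"x":0,"y":0,"z":-1,"rx":0,"ry":0,"rz":0}]'
python3 st.py
python3 -m jog '[{"grip":1,"x":0,"y":0,"z":-3,"rx":0,"ry":0,"rz":0},{"grip":1,"x":0,"y":0,"z":-10,"rx":0,"ry":0,"rz":0},{"grip":1,"x":0,"y":0,"z":-20,"rx":0,"ry":0,"rz":0},{"grip":1,"x":0,"y":0,"z":-25,"rx":0,"ry":0,"rz":0},{"grip":1,"x":0,"y":0,"z":-25,"rx":0,"ry":0,"rz":0},{"grip":1,"x":0,"y":0,"z":-20,"rx":0,"ry":0,"rz":0},{"grip":1,"x":0,"y":0,"z":-10,"rx":0,"ry":0,"rz":0},{"grip":1,"x":0,"y":0,"z":0,"rx":0,"ry":0,"rz":0}]'
python3 st.py
```

```text
time: 11.6
eef_pos: [0.4956, -0.1074, 0.2848]
tcp_rot: [0.774, 0.634, -0.0, -0.0]
contact_force: [0.2, 0.2, -0.5]
opening: -0.004
11.6 tip [ 0.4956 -0.1074  0.1118] tool x yaw 78.63843588479727 F [ 0.17  0.19 -0.46] op -0.003506694558553735
to pad, tool axes mm [-0.7  0.8  9.8] [-0.  0. -1.]
time: 12.27
eef_pos: [0.4962, -0.1076, 0.4015]
tcp_rot: [0.774, 0.634, 0.002, 0.003]
contact_force: [0.2, -0.7, 0.7]
opening: -0.001
12.2667 tip [ 0.4973 -0.1081  0.2285] tool x yaw 78.63793585141288 F [ 0.15 -0.68  0.68] op -0.0007378846398228661
to pad, tool axes mm [-1.000e-01 -1.900e+00  1.265e+02] [ 0.006 -0.003 -1.   ]
```

Now I'll move aside to the left so that the camera sees the lever.

```bash
python3 -m jog '[{"grip":1,"x":10,"y":-4,"z":0,"rx":0,"ry":0,"rz":0},{"grip":1,"x":25,"y":-8,"z":0,"rx":0,"ry":0,"rz":0},{"grip":1,"x":35,"y":-10,"z":0,"rx":0,"ry":0,"rz":0},{"grip":1,"x":35,"y":-10,"z":0,"rx":0,"ry":0,"rz":0},{"grip":1,"x":35,"y":-10,"z":0,"rx":0,"ry":0,"rz":0},{"grip":1,"x":35,"y":-10,"z":0,"rx":0,"ry":0,"rz":0},{"grip":1,"x":35,"y":-10,"z":0,"rx":0,"ry":0,"rz":0},{"grip":1,"x":35,"y":-10,"z":0,"rx":0,"ry":0,"rz":0}]'
python3 -m jog '[{"grip":1,"x":35,"y":-10,"z":0,"rx":0,"ry":0,"rz":0},{"grip":1,"x":35,"y":-10,"z":0,"rx":0,"ry":0,"rz":0},{"grip":1,"x":35,"y":-10,"z":0,"rx":0,"ry":0,"rz":0},{"grip":1,"x":35,"y":-10,"z":0,"rx":0,"ry":0,"rz":0},{"grip":1,"x":25,"y":-8,"z":0,"rx":0,"ry":0,"rz":0},{"grip":1,"x":10,"y":-4,"z":0,"rx":0,"ry":0,"rz":0},{"grip":1,"x":0,"y":0,"z":0,"rx":0,"ry":0,"rz":0},{"grip":1,"x":0,"y":0,"z":0,"rx":0,"ry":0,"rz":0}]'
python3 st.py
python3 - <<'E'
from h import *
import cv2
for n in("scene","top"):
    cv2.imwrite(f"pics/{n}5.png",read_camera(n)["frame"][:,:,::-1])
d=cv2.absdiff(cv2.imread("pics/top0.png"),cv2.imread("pics/top5.png"));cv2.imwrite("pics/d5.png",d)
a=cv2.imread("pics/top5.png");cv2.imwrite("pics/m5.png",cv2.resize(np.hstack([a[100:280,100:420],d[100:280,100:420]]),(800,225)))
E
```

```text
time: 12.93
eef_pos: [0.4719, 0.1491, 0.3954]
tcp_rot: [0.774, 0.634, -0.002, -0.001]
contact_force: [0.3, -0.3, 0.8]
opening: -0.002
time: 13.6
eef_pos: [0.4563, 0.3288, 0.396]
tcp_rot: [0.773, 0.634, -0.002, -0.0]
contact_force: [0.5, -0.3, -0.2]
opening: -0.001
13.6 tip [0.4558 0.3284 0.223 ] tool x yaw 78.70735797576842 F [ 0.5  -0.28 -0.2 ] op -0.0014373628936436445
to pad, tool axes mm [-420.   125.4  121.8] [-0.003 -0.002 -1.   ]
```

View pics/m5.png

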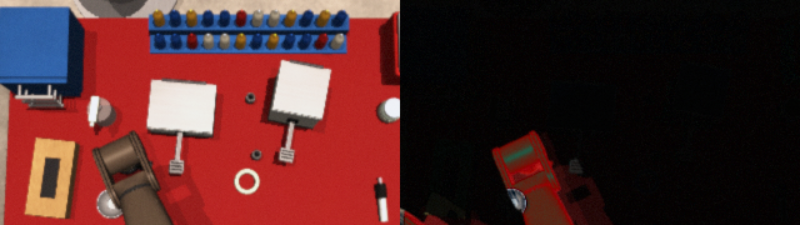

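View pics/scene5.png

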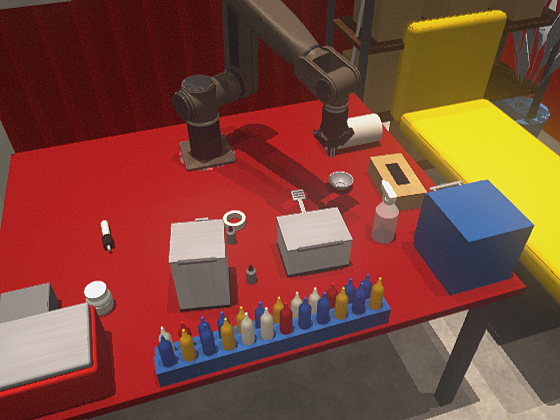

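The difference image shows no change except the arm and its shadows. Both lids are shut, the tall bin's pad is back at its place, and everything else is where it was. The arm hangs free with the tip at z 0.22, so I'm handing in.

```bash
python3 -c "
from plant import *
print(sign_off())"
```

```text
the job is handed in; nothing more can be done
None
```

I pressed the tall bin's lever down to its stop with the closed fingertips and held it there for about 2.7 s. The force rose to 22 N with no further travel, and the pictures showed the lid fully open. I then eased the lever up over about 3 s and moved the arm clear, handing in at about 14 s of the 42 s allowed.

- **Last checks:** the final pictures, compared with the first ones, show both lids shut, the tall bin's lever back up and nothing else moved. The measured force was near zero, so the arm was touching nothing.
- **Not measured directly:** the lid angle and closing speed were not read out. I judged the angle from the pictures and the lever's position. From the lifting speed, the lid closed at about 0.4 rad/s.
- **Disagreements:** I measured ink_a 86 mm from the pad, where 75–85 mm was given, which is within the measuring error. The first three moves were refused because each row needs all seven values; the arm did not move.

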